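Snap the glide cap onto a furniture leg

ROBOT

A 7-joint arm with a two-finger parallel gripper is mounted at the origin on a cart in front of the work surface, level with it; the furniture and walls round the work are solid. World frame = base frame: x ahead of the robot, y to its left, z up, the work surface at z = 0. Lengths are in m, angles in rad, forces in N, time in s.
With the tool pointing down it reaches from about 0.425 to 0.825 m from the base axis. Payload 3.6 kg.
Tool frame: the origin (TCP) lies between the finger pads; the fingertips stand 8 mm ahead of it and the grasp point (between the pads) lies 11 mm behind it; z points along the fingers, y is the line along which they close (so a half turn about z gives the same grasp; the last joint's range is limited). The gripper opens to 93 mm and grips with 3 to 60 N. Pads are 15 mm wide; open, the fingers measure 128 mm over their backs; the gripper's body (75 mm by 188 mm) begins 65 mm behind the grasp point.
Start: joints at [1.085, 0.615, -0.013, 1.423, 0.008, 1.103, -0.04], TCP at [0.288, -0.582, 0.227] pointing down, gripper open.
Joint ranges: [-3.12, 3.12], [-0.3, 2.06], [-1.34, 1.32], [0.26, 2.42], [-1.36, 4.5], [0.01, 1.98], [-2.84, 2.84]. Speed limits (rad/s): [2.79, 2.79, 3.14, 3.14, 3.14, 3.14, 3.14].

INTERFACE

Orientations are given as a 3x3 rotation matrix whose columns are the frame's x, y, z axes.
In Python, from station import manip gives the robot as it stands. Calls block until the motion is done:
- manip.move_to(position, orientation): joint-space move of the TCP to a pose.
- manip.move_l(position, orientation=None, max_speed=0.15): straight line of the TCP; orientation=None keeps the orientation; max_speed is the mean speed in m/s.
- manip.move_joints(angles): joint-space move.
- manip.grip(opening, newtons=None): finger opening in m; newtons is the grip in N (None keeps the last); returns when the fingers have stopped.
- manip.wait(seconds).
- manip.inverse_kinematics(position, orientation): joint angles nearest the present ones, or None.
- manip.get_state(): the state.
- manip.camera(name): name is "scene" or "top" or "wrist"; returns a dict with "color" (384x512x3 uint8, red, green, blue), "range_z" (384x512 float32, m along the optical axis (not along the pixel's ray), 0 where there is no reading), "intrinsics" (3x3 intrinsics, pixels), "origin" and "rotation" of the camera in the world; the wrist camera has in their place "tool_from_camera" (4x4, takes a point from camera to tool coordinates, whose origin is the TCP and whose axes are the flange's). Camera axes: x right, y up, looking along -z (the intrinsics and any distortion apply to the point x, -y, -z); pixel columns grow to the right and rows downward; lengths in m; the calibration is good to about 2 mm. A picture is of the moment at which its call begins: read the wrist's pose just before it.
A pose or a line that the arm cannot do raises manip.PlanningError and nothing moves.
- manip.sign_off(): hands the job in; it is judged then, once.
Trained networks look in a picture, given as the dict that the camera call returned (one of the last four; its "shot" number tells which), for a name from the list of things; names that differ only in an ending like _2 or _b are one class to them, and where a whole thing is asked for, a point or a joint stands for the part that bears it (a point fixed in the world has none). Each returns a list of dicts, best first, with "conf" (0 to 1); they miss things now and then, are a little off and sometimes report something else, mostly with a low value. They report only what shows in the picture. A call takes as long as a camera call.
- manip.look_for(picture, target): "rect" ([left, top, right, bottom] in pixels, round what is visible of it).
The state is a dict: "clock": time; "qpos": joint angles; "qvel": joint speeds; "effort": joint torques, N m; "position": TCP position; "tcp_rot": TCP orientation; "force": force on the tool from outside, world axes, zero at the start; "wrist_torque": the same for the moment, N m; "finger_gap": finger opening in m; "finger_force": force on a finger pad.
Only numpy, scipy, OpenCV 4.12 (cv2) and the standard library are available. Lean on these libraries where they do the work, as an engineer would, in place of code of your own. Each camera call takes 0.05 s, during which the arm holds its last target. There are 200 camera calls.

TASK

Lay the upright wooden leg on its side in the V cradle, with its plain end towards the end stop and its ball stud pointing out of the open end, and let go of it. Then take the square glide cap and press it straight onto the stud, past the click, until its rim sits flush against the leg; the job finishes while you are still gripping the cap and pressing it so that the leg bears firmly on the end stop. Leave the other things on the bench where they are.

Things in the scene. Friction and masses are not known exactly. Their poses are not given: they have to be found in the camera images.
- leg: turned wooden leg, a straight round bar 36 mm in diameter, 115 mm long (two shallow grooves), 0.17 to 0.29 kg; starts standing upright on its plain end. Origin: centre of the plain end face; own z axis runs along the leg from the plain end to the foot end, from which a steel ball stud stands out
- leg_shoulder (a point): centre of the leg's foot end face (the shoulder round the stud), 115 mm from the leg's origin along its z axis; axes as the leg's. The stud on it: neck 10 mm in diameter, ball 17 mm in diameter with its centre 11 mm beyond the face, 19.5 mm long in all
- cradle: wooden cradle fixed to the bench, 119 x 64 mm: 12 mm base board, two 90 degree V supports 44 mm high and 57 mm wide, and an end stop. Origin under it on the bench; own x runs lengthwise from the end stop to the open end, z up. Along x: stop -74 to -60 mm, rear V -54 to -30, gap for fingers -30 to +28 (only base board below), front V +28 to +43, base board ends at +45
- cradle_seat (a point): centre of the end stop's inner face on the axis of a leg lying home in the V: x = -60, y = 0, z = 50 mm in the cradle's frame; axes as the cradle's. With the leg home its origin is at this point and its z axis points along this x axis; its foot end then overhangs the front V by 12 mm, its axis 50 mm above the bench
- end_stop: upright wooden end stop of the cradle, 14 mm thick, 64 mm wide, top 68 mm above the bench; takes the thrust when the cap is pressed. Origin in the middle of its underside, 12 mm above the bench
- cap: grey square cap, 44 x 44 mm, 26 mm deep, open on one side, 0.13 kg; starts standing on a 44 x 26 mm side face, its axis level 22 mm above the bench. Origin: centre of the face it stands on. Own x is the cap's axis: the open mouth looks to -x (rim at x = -13 mm), the closed back with a round black pad is at +13 mm; z up. Grip it from above across its 44 mm width (own y)
- cap_mouth (a point): centre of the cap's open rim, x = -13, y = 0, z = 22 mm in the cap's frame; axes as the cap's. Inside are four sprung steel catches: pushed onto the ball they touch when the rim is about 11 mm from the shoulder, resist with 8 to 16 N at most, click past at about 5 mm and then pull the cap home. Any roll about the axis will do
- wax_tin: round grey tin with yellow wax, 72 mm across, 25 mm high, bystander; origin under its centre
- offcut_maple: pale wooden offcut 40 x 90 x 22 mm, bystander; origin under its centre
- brass_hammer: small brass-headed hammer, 175 mm long, lying on the left of the bench, bystander; origin under its centre
- bradawl: awl with a round wooden handle, 144 mm long, lying on the left of the bench, bystander; origin under its centre

How it is judged:
On the way, in this order (a step that is already met when the one before it is completed fails the run):
1. the leg lies in the cradle's V, stud towards the open end, let go and at rest (x of leg in the frame of cradle_seat between -0.004 and 0.03 m and y of leg in the frame of cradle_seat between -0.006 and 0.006 m and z of leg in the frame of cradle_seat between -0.006 and 0.006 m and angle between the z axis of leg and the x axis of cradle, either way round below 0.1 rad and linear speed of leg below 0.02 m/s and x of leg_shoulder in the frame of cradle_seat above 0.1 m and contact force between the fingers and leg below 0.1 N), for 0.3 s.
2. the gripped cap is past the click, its rim flush on the leg's shoulder (z of cap_mouth in the frame of leg_shoulder below 0.0025 m and distance between cap_mouth and leg_shoulder below 0.005 m and angle between the x axis of cap and the z axis of leg, either way round below 0.1 rad and contact force between the fingers and cap above 2 N), for 0.3 s.
At the end, for the whole second after the job is handed in: Cap rim within 2.5 mm of the leg's shoulder along the leg, 5 mm in all, axes within 0.1 rad; leg in the cradle within 6 mm and 0.1 rad of its place, plain end within 4 mm of the end stop and pressed on it with over 4 N; fingers grip the cap with over 2 N (all of step 2 and x of leg in the frame of cradle_seat below 0.004 m and y of leg in the frame of cradle_seat between -0.006 and 0.006 m and z of leg in the frame of cradle_seat between -0.006 and 0.006 m and angle between the z axis of leg and the x axis of cradle, either way round below 0.1 rad and contact force between leg and end_stop above 4 N); the arm keeps its last pose, push and grip.
It fails at once if a bystander is moved more than 30 mm (distance of any of wax_tin, offcut_maple, brass_hammer, bradawl from where it was at the start of the episode above 0.03 m).
It also fails if it takes over 61 s, if anything falls off the work surface, if the arm or the gripper's body presses on something with over 40 N, if the wrist force passes 120 N, or if a joint passes its speed limit or range.

## Working session

There is one attempt and no reset: what is moved stays moved. The work goes in short steps, each a Python script; the robot and the scene stay as the last script left them, time stands still between calls to the robot, and variables do not carry over. Pictures are saved under pics/ and viewed, at most 10 in all, crops included, and the job is handed in when it is done.

```bash
mkdir -p pics; ls; cat > h.py <<'E'
import numpy as np, cv2
from station import manip
def save(p,n): cv2.imwrite('pics/'+n,p['color'][:,:,::-1])
def world(p,mask=None):
    K=np.array(p['intrinsics']);z=p['range_z'];v,u=np.mgrid[:z.shape[0],:z.shape[1]]
    P=np.stack([(u-K[0,2])/K[0,0]*z,-(v-K[1,2])/K[1,1]*z,-z],-1)
    if 'origin' in p: R,o=np.array(p['rotation']),np.array(p['origin'])
    else:
        T=np.array(p['tool_from_camera']);s=p['st'];Rt=np.array(s['tcp_rot'])
        R=Rt@T[:3,:3];o=Rt@T[:3,3]+np.array(s['position'])
    W=P@R.T+o; W[z<=0]=np.nan
    return W
def wrist():
    s=manip.get_state();p=manip.camera('wrist');p['st']=s;return p
E
python3 - <<'E'
from h import *
for n in('scene','top'):
    p=manip.camera(n);save(p,n+'0.png')
    print(n,{k:(v if k not in('color','range_z') else v.shape) for k,v in p.items()})
    W=world(p)
    for t in ['leg','cradle','end_stop','cap','wax_tin','offcut_maple','brass_hammer','bradawl']:
        for d in manip.look_for(p,t)[:2]:
            r=np.array(d['rect']).astype(int);c=W[max(r[1],0):r[3],max(r[0],0):r[2]].reshape(-1,3);c=c[c[:,2]>.01]
            print(t,round(d['conf'],2),r,np.round(np.nanpercentile(c,[5,50,95],axis=0),3).tolist() if len(c) else '')
E
```

```text
pics
station.py
scene {'color': (384, 512, 3), 'range_z': (384, 512), 'intrinsics': array([[417.01241383,   0.        , 253.69918134],
       [  0.        , 417.01241383, 182.91434589],
       [  0.        ,   0.        ,   1.        ]]), 'origin': array([-0.2699837 ,  0.60562777,  0.61179607]), 'rotation': array([[-0.5519764 ,  0.3918688 , -0.73604408],
       [-0.83384174, -0.25359498,  0.49030352],
       [ 0.00547757,  0.88438025,  0.46673501]]), 'shot': 1}
leg 0.76 [198 193 216 249] [[0.472, 0.138, 0.017], [0.479, 0.238, 0.07], [0.644, 0.25, 0.125]]
cradle 0.78 [257 178 303 224] [[0.464, -0.055, 0.012], [0.497, -0.019, 0.03], [0.529, 0.053, 0.067]]
end_stop 0.78 [284 182 304 206] [[0.478, -0.057, 0.025], [0.507, -0.048, 0.044], [0.533, -0.021, 0.069]]
end_stop 0.53 [200 197 218 244] [[0.472, 0.14, 0.017], [0.478, 0.238, 0.07], [0.625, 0.25, 0.119]]
cap 0.5 [362 180 379 198] [[0.411, -0.281, 0.012], [0.426, -0.263, 0.034], [0.453, -0.257, 0.046]]
cap 0.32 [286 182 304 206] [[0.478, -0.057, 0.026], [0.506, -0.048, 0.045], [0.533, -0.023, 0.069]]
wax_tin 0.66 [206 188 230 207] [[0.
[... 1345 characters left out ...]
88 187 300 212] [[0.483, -0.066, 0.014], [0.509, -0.054, 0.067], [0.539, -0.045, 0.072]]
cap 0.79 [370 219 381 236] [[0.418, -0.287, 0.041], [0.439, -0.275, 0.045], [0.456, -0.263, 0.049]]
cap 0.36 [122 163 146 178] [[0.585, 0.361, 0.02], [0.602, 0.389, 0.033], [0.614, 0.408, 0.043]]
wax_tin 0.85 [219 139 245 164] [[0.624, 0.085, 0.022], [0.653, 0.113, 0.027], [0.681, 0.141, 0.031]]
offcut_maple 0.88 [328 147 365 162] [[0.625, -0.254, 0.018], [0.642, -0.215, 0.023], [0.66, -0.174, 0.028]]
offcut_maple 0.22 [173 199 195 212] [[0.479, 0.215, 0.031], [0.491, 0.226, 0.116], [0.505, 0.246, 0.135]]
bradawl 0.77 [123 164 161 176] [[0.585, 0.336, 0.014], [0.602, 0.385, 0.031], [0.612, 0.407, 0.042]]
```

```bash
python3 - <<'E'
import cv2,numpy as np
a=cv2.imread('pics/top0.png')[120:300,100:420];b=cv2.imread('pics/scene0.png')[140:300,100:420]
a=cv2.resize(a,None,fx=2,fy=1.75,interpolation=2) if 0 else cv2.resize(a,(533,300),interpolation=2);b=cv2.resize(b,(600,300),interpolation=2)
o=np.zeros((600,600,3),np.uint8);o[:300,:533]=a;o[300:]=b;cv2.imwrite('pics/c0.png',o)
E
```

```text
(no output)
```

View pics/c0.png

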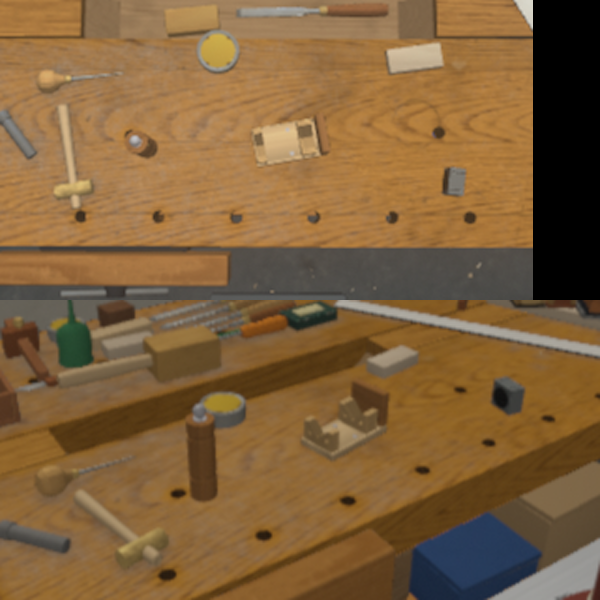

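The crop shows the leg upright at about (137,142), the cradle at (285,140) with its end stop on the right (-y), and its open end towards the leg (+y). The cap is at (455,181), with a dark disc or mouth facing +y. Next I'll take wrist views of each.

```bash
cat >> h.py <<'E'
def down(yaw): # tool y axis along direction yaw, z down
    y=np.array([np.cos(yaw),np.sin(yaw),0]);z=np.array([0,0,-1.]);return np.stack([np.cross(y,z),y,z],1)
E
python3 - <<'E'
from h import *
import pickle
s=manip.get_state();print(s['clock'],np.round(s['tcp_rot'],2).tolist(),s['finger_gap'],s['force'])
out=[]
for n,xy in(('cap',(.44,-.24)),('cradle',(.50,-.0)),('leg',(.47,.17))):
    best=min(((abs(q[6]),yaw) for yaw in (0,np.pi) if (q:=manip.inverse_kinematics([*xy,.30],down(yaw))) is not None),default=None)
    print(n,best)
    manip.move_to([*xy,.30],down(best[1]))
    p=wrist();save(p,f'w_{n}.png');out.append((n,p))
    d=manip.look_for(p,n);print(n,[(round(k['conf'],2),np.round(k['rect']).astype(int).tolist()) for k in d[:3]],manip.get_state()['clock'])
pickle.dump(out,open('w.pkl','wb'))
print(np.round(p['tool_from_camera'],3),p['intrinsics'])
cv2.imwrite('pics/c1.png',np.hstack([cv2.resize(k['color'][:,:,::-1],(266,200),interpolation=cv2.INTER_AREA) for _,k in out]))
E
```

```text
0.9 [[0.9, 0.44, -0.0], [0.44, -0.9, 0.0], [-0.0, -0.0, -1.0]] 0.09282091768911827 [-0.73546403 -0.35433013 -0.59913777]
cap (np.float64(0.31944335510887184), 0)
cap [(0.77, [230, 175, 266, 200]), (0.69, [276, 0, 343, 36]), (0.35, [278, 1, 342, 34])] 2.425
cradle (np.float64(0.21670370800144595), 0)
cradle [(0.65, [226, 123, 285, 218])] 3.5
leg (np.float64(0.5869394377482058), 0)
leg [(0.83, [254, 106, 287, 137])] 4.325
[[ 0.001  0.96   0.28   0.079]
 [ 1.    -0.001  0.001 -0.   ]
 [ 0.001  0.28  -0.96  -0.157]
 [ 0.     0.     0.     1.   ]] [[306.78761868   0.         251.31475119]
 [  0.         306.78761868 198.10920596]
 [  0.           0.           1.        ]]
```

View pics/c1.png

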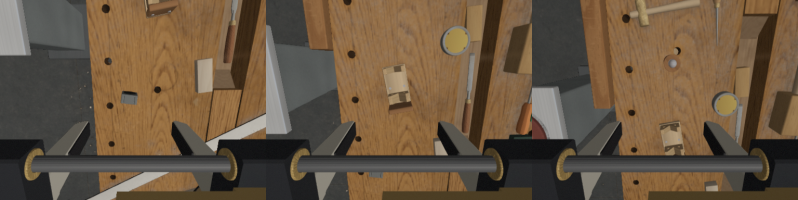

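The wrist views show the cap at (128,98) in the left tile, the cradle at (398,85) in the middle tile, and the leg from above at (672,62) in the right tile. I'll get metric poses from the depth data.

```bash
python3 - <<'E'
from h import *
import pickle
out=dict(pickle.load(open('w.pkl','rb')))
scene=cv2.imread('pics/scene0.png')
sel=dict(cap=((.437,-.272),.05),cradle=((.505,-.01),.085),leg=((.49,.229),.04))
for n,p in out.items():
    W=world(p);(cx,cy),r=sel[n]
    m=(np.hypot(W[...,0]-cx,W[...,1]-cy)<r)
    b=(np.hypot(W[...,0]-cx,W[...,1]-cy)<r+.04)&(W[...,2]<.01);print(n,'bench z',np.round(np.nanpercentile(W[b][:,2],[5,50,95]),4))
    P=W[m&(W[...,2]>.008)]
    print(' zhist',np.histogram(P[:,2],np.arange(.005,.145,.01))[0],'max',P[:,2].max())
    rg={'cap':(.040,.05),'leg':(.105,.122),'cradle':(.006,.02)}[n]
    T=P[(P[:,2]>rg[0])&(P[:,2]<rg[1])]
    rc=cv2.minAreaRect(T[:,:2].astype(np.float32)*1000);print(' rect',rc,'med z',np.median(T[:,2]),'mean',T.mean(0))
    if n=='cradle':
        T=P[P[:,2]>.062];rc=cv2.minAreaRect(T[:,:2].astype(np.float32)*1000);print(' stop',rc,np.median(T[:,2]))
        T=P[(P[:,2]>.039)&(P[:,2]<.048)];
        for lo,hi in((-.05,-.01),(-.01,.06)):
          for a,bb in((.45,.505),(.505,.56)):
            t=T[(T[:,1]>lo)&(T[:,1]<hi)&(T[:,0]>a)&(T[:,0]<bb)];print('  V',len(t),t.mean(0))
    if n=='leg':
        T=P[P[:,2]>.127];print(' ball',T.mean(0),len(T))
a=cv2.resize(out['cap']['color'][150:220,205:295,::-1],(360,280),interpolation=2);b=cv2.resize(scene[170:210,350:390],(280,280),interpolation=2)
cv2.imwrite('pics/c2.png',np.hstack([a,b]))
E
```

```text
cap bench z [-0.003  -0.0014  0.    ]
 zhist [ 26  45  55 603   2   0   0   0   0   0   0   0   0] max 0.04547537625906822
 rect ((434.17193603515625, -273.71087646484375), (26.07663917541504, 43.76923370361328), 82.59247589111328) med z 0.04259587724922856 mean [ 0.4341167  -0.27348749  0.04258507]
cradle bench z [-0.0029 -0.0014  0.0002]
 zhist [1841  208  544  787   94  137  409    0    0    0    0    0    0] max 0.40610821732886837
 rect ((499.35003662109375, -0.039958953857421875), (63.84404754638672, 107.52537536621094), 10.361639022827148) med z 0.01073425269247305 mean [0.49916478 0.00640775 0.01094078]
 stop ((502.0767822265625, -16.287837982177734), (103.88592529296875, 139.61376953125), 89.8730697631836) 0.3912635394381787
  V 157 [ 0.48392076 -0.03617798  0.04197381]
  V 189 [ 0.52657851 -0.03220601  0.04237526]
  V 107 [0.46971344 0.03977916 0.04215291]
  V 108 [0.51344417 0.0476381  0.04217754]
leg bench z [-0.003  -0.0014 -0.    ]
 zhist [  0   1   3   2   2   2   0   4   3   4 611  36 209] max 0.40563546096264685
 rect ((490.32904052734375, 232.28372192382812), (34.842010498046875, 33.80457305908203), 89.94295501708984) med z 0.11368205959256661 mean [0.48999429 0.23313213 0.11367609]
 ball [0.49381313 0.19789756 0.38731312] 9409
```

View pics/c2.png

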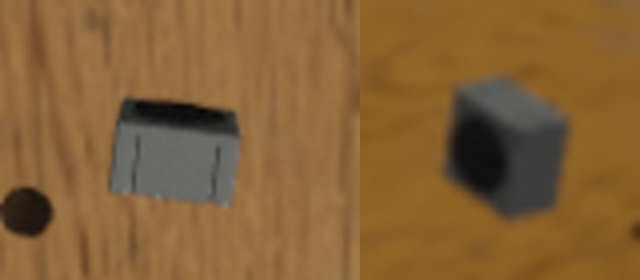

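The left half shows the cap's dark strip on its +y face at (180,112). In the right half (scene) that face has a round dark disc at (480,155). I'll use depth to check whether it is the pad or a recess, and refine the cradle.

```bash
python3 - <<'E'
from h import *
import pickle
from scipy.optimize import least_squares
out=dict(pickle.load(open('w.pkl','rb')))
W=world(out['cap']);a=np.deg2rad(-7.4) # rect's 26 side angle 82.6
p=manip.camera('scene')
for nm,Wc in(('wrist',W),('scene',world(p))):
    P=Wc.reshape(-1,3);P=P[(np.hypot(P[:,0]-.435,P[:,1]+.272)<.045)&(P[:,2]>.008)&(P[:,2]<.06)]
    ax=np.array([np.cos(np.deg2rad(82.6)),np.sin(np.deg2rad(82.6))]);l=np.array([ax[1],-ax[0]])
    u=(P[:,:2]-[.4342,-.2737])@ax;v=(P[:,:2]-[.4342,-.2737])@l
    m=P[:,2]<.036
    for zz in(.015,.022,.03):
      for vv in(-.018,-.01,0,.01,.018):
        k=m&(abs(P[:,2]-zz)<.004)&(abs(v-vv)<.005)
        if k.sum(): print(nm,zz,vv,k.sum(),np.round(np.percentile(u[k],[10,50,90])*1000,1))
def edges(P,ax,l): return np.round(np.percentile(P@ax,[1,99])*1000,1),np.round(np.percentile(P@l,[1,99])*1000,1)
for n in('cradle','leg'):
    P=world(out[n]).reshape(-1,3);P=P[(np.hypot(P[:,0]-.503,P[:,1]+.005)<.09)&(P[:,2]<.1)&(P[:,2]>.008)]
    for lo,hi in((.008,.0145),(.039,.048),(.062,.075)):
        T=P[(P[:,2]>lo)&(P[:,2]<hi)]
        if len(T)<10: continue
        print(n,lo,len(T),cv2.minAreaRect(T[:,:2].astype(np.float32)*1000),np.median(T[:,2]))
for n in('cradle','leg'):
    P=world(out[n]).reshape(-1,3);P=P[(np.hypot(P[:,0]-.49,P[:,1]-.229)<.03)]
    for lo,hi in((.105,.12),(.126,.145)):
        T=P[(P[:,2]>lo)&(P[:,2]<hi)]
        if len(T)>5: print(n,lo,len(T),T.mean(0),T.max(0),T.min(0))
# reach search
leg=np.array([.490,.2325]);
print(manip.get_state()['clock'])
for th in(90,75,60,50,45):
  for az in range(-60,135,15):
    t=np.deg2rad(th);h=np.array([np.cos(np.deg2rad(az)),np.sin(np.deg2rad(az)),0]);z=np.sin(t)*h+[0,0,-np.cos(t)]
    for sg in(1,-1):
        y=sg*np.cross([0,0,1],h);R=np.stack([np.cross(y,z),y,z],1)
        g=np.array([*leg,.07]);q=manip.inverse_kinematics(g+z*.011,R);q2=manip.inverse_kinematics(g-z*.10,R)
        # place
        cx=np.array([-.178,.984,0]);z2=-np.cos(t)*cx+[0,0,-np.sin(t)];y2=sg*np.cross(cx,[0,0,-1]);R2=np.stack([np.cross(y2,z2),y2,z2],1)
        q3=manip.inverse_kinematics(np.array([.503,0.,.05])+z2*.011,R2)
        q4=manip.inverse_kinematics(np.array([.503,0.,.15])+z2*.011,R2)
        if all(x is not None for x in(q,q2,q3,q4)): print(th,az,sg,np.round(q,2),np.round(q3,2))
E
```

```text
wrist 0.015 -0.018 5 [12.1 12.5 13.5]
wrist 0.015 -0.01 6 [13.9 14.  14.3]
wrist 0.015 0 7 [13.9 14.1 14.2]
wrist 0.015 0.01 6 [14.1 14.1 14.2]
wrist 0.015 0.018 7 [12.4 12.6 14.1]
wrist 0.022 -0.018 9 [12.4 13.2 14.3]
wrist 0.022 -0.01 10 [14.1 14.2 14.5]
wrist 0.022 0 9 [13.9 14.2 14.3]
wrist 0.022 0.01 9 [13.9 14.1 14.3]
wrist 0.022 0.018 8 [12.2 13.2 14.4]
wrist 0.03 -0.018 11 [12.4 12.7 13.3]
wrist 0.03 -0.01 10 [13.1 14.  14.3]
wrist 0.03 0 9 [13.9 14.  14.1]
wrist 0.03 0.01 10 [13.2 14.  14.2]
wrist 0.03 0.018 10 [12.5 12.7 14. ]
scene 0.015 -0.018 23 [-7.8  7.  13.9]
scene 0.015 -0.01 9 [13.9 14.2 16.7]
scene 0.015 0 6 [13.2 13.7 14.2]
scene 0.015 0.01 5 [12.9 14.6 16. ]
scene 0.015 0.018 3 [13.7 14.6 15. ]
scene 0.022 -0.018 18 [-11.3   2.   13.8]
scene 0.022 -0.01 4 [14.  14.5 15.1]
scene 0.022 0 6 [12.8 13.9 14.3]
scene 0.022 0.01 5 [13.8 14.1 14.9]
scene 0.022 0.018 4 [12.4 13.2 14.3]
scene 0.03 -0.018 18 [-3.2  8.8 15.2]
scene 0.03 -0.01 6 [13.5 15.6 16.8]
scene 0.03 0 5 [14.1 14.6 15.4]
scene 0.03 0.01 6 [13.1 14.2 15.4]
scene 0.03 0.018 4 [12.9 13.9 15.1]
cradle 0.008 
[... 7616 characters left out ...]
1  1.42  1.84  1.62]
45 75 -1 [ 0.56  1.11 -1.13  2.21  2.03  0.22 -2.31] [-0.41  0.85 -0.08  2.03  1.1   0.94 -1.27]
45 90 1 [ 0.17  0.83 -0.39  2.07 -1.22  0.53 -2.08] [ 0.19  1.2  -1.15  2.01  1.42  1.84  1.62]
45 90 -1 [ 0.47  0.99 -0.9   2.06 -0.29  0.23  0.18] [-0.41  0.85 -0.08  2.03  1.1   0.94 -1.27]
45 105 1 [ 0.    0.83 -0.14  1.92 -0.99  0.83 -2.13] [ 0.19  1.2  -1.15  2.01  1.42  1.84  1.62]
45 105 -1 [ 0.41  1.   -0.84  1.91 -0.2   0.52  0.28] [-0.41  0.85 -0.08  2.03  1.1   0.94 -1.27]
45 120 1 [-0.06  0.87 -0.1   1.77 -0.78  1.01 -2.15] [ 0.19  1.2  -1.15  2.01  1.42  1.84  1.62]
45 120 -1 [ 0.33  1.02 -0.79  1.76 -0.14  0.79  0.39] [-0.41  0.85 -0.08  2.03  1.1   0.94 -1.27]
```

The dark disc stands proud of the face by about 1 mm, so it is the pad. The cap's x axis therefore points at 82.6° and the cradle's x axis at 100.4°, with the cradle origin at about (0.498, 0.009). I'll grasp the leg with the tool 30° below horizontal, then turn it over the cradle.

```bash
cat >> h.py <<'E'
CX=np.array([np.cos(np.deg2rad(100.38)),np.sin(np.deg2rad(100.38)),0]);CY=np.cross([0,0,1],CX)
ORG=np.array([.4979,.0088,0]);SEAT=ORG-.06*CX+[0,0,.05]
TH=np.deg2rad(60);S=.065
h=np.array([np.cos(np.deg2rad(105)),np.sin(np.deg2rad(105)),0])
z1=np.sin(TH)*h-[0,0,np.cos(TH)];y1=-np.cross([0,0,1],h);R1=np.stack([np.cross(y1,z1),y1,z1],1)
z2=-np.cos(TH)*CX-[0,0,np.sin(TH)];y2=-np.cross(CX,[0,0,-1]);R2=np.stack([np.cross(y2,z2),y2,z2],1)
def st(t=''):
    s=manip.get_state();print(t,round(s['clock'],2),'pos',np.round(s['position'],4),'F',np.round(s['force'],1),'gap',round(s['finger_gap'],4),'ff',np.round(s['finger_force'],1));return s
E
python3 - <<'E'
from h import *
g=np.array([.490,.2328,S])
manip.move_to(g-z1*.13+z1*.011,R1);st('pre')
manip.move_l(g+z1*.011,max_speed=.12);st('at')
manip.grip(.0,35);st('grip')
manip.move_l(g+z1*.011+[0,0,.14],max_speed=.15);st('lift')
p=manip.camera('scene');save(p,'s1.png');cv2.imwrite('pics/c3.png',cv2.resize(p['color'][100:280,130:350,::-1],(660,540),interpolation=2))
E
```

```text
pre 5.44 pos [0.5168 0.134  0.1256] F [0.6 1.2 1.1] gap 0.0929 ff 0.0
at 6.67 pos [0.4882 0.2415 0.0596] F [ 0.3  1.  -0.2] gap 0.0929 ff 0.0
grip 7.62 pos [0.4877 0.242  0.0595] F [-0.3  0.2  0.3] gap 0.0352 ff 35.0
lift 8.7 pos [0.4872 0.2415 0.1983] F [ 0.6 -0.  -2.2] gap 0.0355 ff 35.0
```

View pics/c3.png

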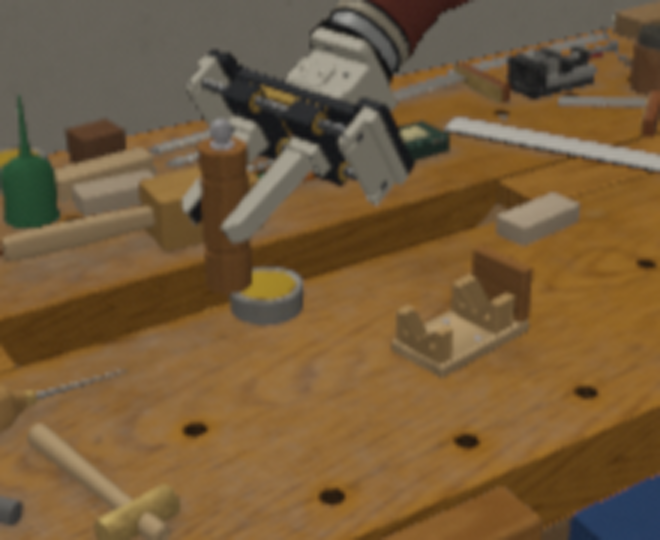

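The leg is held upright at (225,215), clear of the bench. Now I'll turn it and set it in the cradle.

```bash
python3 - <<'E'
from h import *
t=SEAT+CX*(.008+S)+z2*.011
manip.move_to(t+[0,0,.10],R2);st('above')
manip.move_l(t+[0,0,.008],max_speed=.1);s0=st('near')
for dz in(.005,.003,.001,-.001,-.003):
    manip.move_l(t+[0,0,dz],max_speed=.03);s=st(f'{dz}')
    if abs(s['force'][2]-s0['force'][2])>5: break
p=manip.camera('scene');cv2.imwrite('pics/c4.png',cv2.resize(p['color'][130:240,220:340,::-1],(600,550),interpolation=2))
E
```

```text
above 9.98 pos [0.4958 0.0164 0.1396] F [-1.  -0.8 -2.7] gap 0.0355 ff 35.0
near 11.05 pos [0.4969 0.0162 0.0488] F [ 0.5  0.1 -2.1] gap 0.0353 ff 35.0
0.005 11.3 pos [0.4966 0.0162 0.0457] F [-1.  -0.5 -2. ] gap 0.0355 ff 35.0
0.003 11.55 pos [0.4965 0.0162 0.0434] F [ 0.1 -0.2 -2.6] gap 0.0354 ff 35.0
0.001 11.8 pos [0.4965 0.0162 0.0413] F [ 0.1 -0.1 -1.3] gap 0.0357 ff 35.0
-0.001 12.05 pos [0.4969 0.0161 0.04  ] F [-0.1  0.7  2.8] gap 0.0348 ff 35.0
-0.003 12.3 pos [0.497  0.0161 0.0398] F [-3.5  3.9 15. ] gap 0.0352 ff 35.0
```

View pics/c4.png

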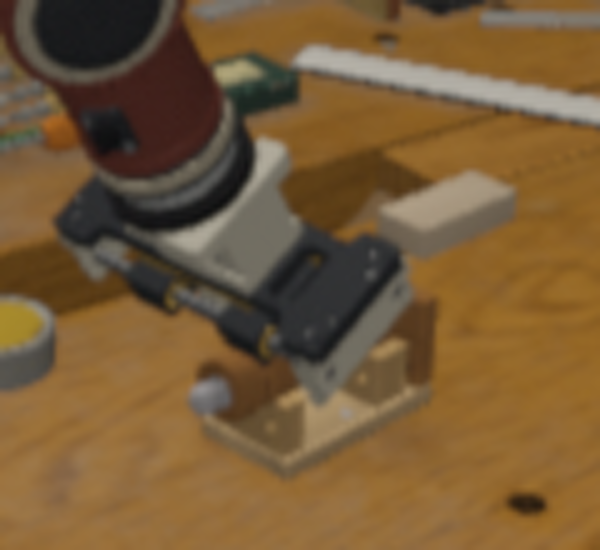

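The leg is seated in both Vs with its stud at (210,395) pointing out of the open end, and contact came at the expected height. I'll release it, back out and measure it.

```bash
python3 - <<'E'
from h import *
t=SEAT+CX*(.008+S)+z2*.011
manip.move_l(t+[0,0,-.0005],max_speed=.03)
manip.grip(.090);st('open')
manip.move_l(t-z2*.11,max_speed=.15);st('out')
manip.move_to([.50,.02,.26],down(np.deg2rad(10.38)));manip.wait(.2)
p=wrist();W=world(p).reshape(-1,3)
L=(W-ORG)@np.stack([CX,CY,[0,0,1]],1)
L=L[(L[:,0]>-.09)&(L[:,0]<.10)&(abs(L[:,1])<.04)&(L[:,2]<.1)]
top=L[(L[:,2]>.055)&(L[:,0]>-.058)]
for a,b in((-.055,-.03),(-.03,0),(0,.03),(.03,.05),(.05,.06),(.06,.07),(.07,.09)):
    k=top[(top[:,0]>a)&(top[:,0]<b)]
    if len(k)>3:print(a,len(k),'ymid',np.round(np.percentile(k[:,1],[2,50,98]),4),'z max',np.round(np.percentile(k[:,2],98),4))
k=L[(abs(L[:,1])<.006)&(L[:,2]>.035)];print(np.histogram(k[:,0],np.arange(-.08,.09,.005)))
k=L[(abs(L[:,1])<.008)&(L[:,2]>.063)];xs=np.sort(k[:,0]);print('x range top',xs[0],xs[-1]);
b=L[(L[:,0]>.055)&(L[:,2]>.03)];print('tip x',np.percentile(b[:,0],99), 'bench/base',np.median(L[(abs(L[:,1])>.02)&(L[:,2]<.02)&(L[:,0]<.04)][:,2]))
# closer look at cap
manip.move_to([.434,-.30,.22],down(np.deg2rad(-7.4)));manip.wait(.2)
p=wrist();W=world(p).reshape(-1,3)
P=W[(np.hypot(W[:,0]-.434,W[:,1]+.2737)<.05)&(W[:,2]>.008)&(W[:,2]<.06)]
T=P[P[:,2]>.038];print(len(T),cv2.minAreaRect(T[:,:2].astype(np.float32)*1000),np.median(T[:,2]));st()
E
```

```text
open 13.6 pos [0.4965 0.0162 0.04  ] F [-0.5 -0.2  0.1] gap 0.0896 ff 0.0
out 14.48 pos [0.4862 0.0694 0.1353] F [ 0.5  0.6 -0.2] gap 0.09 ff 0.0
-0.055 418 ymid [-0.0159  0.0001  0.0151] z max 0.0673
-0.03 637 ymid [-0.0155  0.0001  0.016 ] z max 0.0673
0 690 ymid [-0.0163  0.0002  0.0158] z max 0.0674
0.03 479 ymid [-0.0159 -0.0008  0.0155] z max 0.0673
0.05 252 ymid [-0.0158 -0.0008  0.0154] z max 0.0671
0.06 123 ymid [-0.0156 -0.0007  0.0148] z max 0.067
0.07 76 ymid [-0.0052 -0.0001  0.005 ] z max 0.0578
(array([ 0, 18, 34, 82, 18,  2, 34, 38, 40, 39, 37, 44, 40, 39, 39, 42, 40,
       40, 42, 45, 43, 40, 44, 51, 40, 54, 43, 53, 55, 37, 49, 40, 30]), array([-8.0000000e-02, -7.5000000e-02, -7.0000000e-02, -6.5000000e-02,
       -6.0000000e-02, -5.5000000e-02, -5.0000000e-02, -4.5000000e-02,
       -4.0000000e-02, -3.5000000e-02, -3.0000000e-02, -2.5000000e-02,
       -2.0000000e-02, -1.5000000e-02, -1.0000000e-02, -5.0000000e-03,
        6.9388939e-17,  5.0000000e-03,  1.0000000e-02,  1.5000000e-02,
        2.0000000e-02,  2.5000000e-02,  3.0000000e-02,  3.5000000e-02,
        4.0000000e-02,  4.5000000e-02,  5.0000000e-02,  5.5000000e-02,
        6.0000000e-02,  6.5000000e-02,  7.0000000e-02,  7.5000000e-02,
        8.0000000e-02,  8.5000000e-02]))
x range top -0.07265636048428979 0.06406750410366757
tip x 0.08232237091300328 bench/base -0.00022948199949723858
926 ((434.1466369628906, -272.87939453125), (26.25081443786621, 43.942535400390625), 82.97080993652344) 0.042680204549221
 17.03 pos [ 0.4347 -0.2989  0.2202] F [-0.4  0.1  0.1] gap 0.0901 ff 0.0
```

The leg lies true in the V: y is within 0.5 mm, its axis is 50 mm up, and it is about 8 mm off the stop. Now the cap.

```bash
python3 - <<'E'
from h import *
R=down(np.deg2rad(-7.2));c=np.array([.4341,-.2732,0])
tz=.026-.011
manip.move_to(c+[0,0,.11],R)
manip.move_l(c+[0,0,tz],max_speed=.12);st('at')
manip.grip(0,50);st('grip')
manip.move_l(c+[0,0,.17],max_speed=.2);st('lift')
Rm=down(np.deg2rad(10.38));f=lambda x,dz=0:ORG+CX*x+[0,0,tz+.028+dz]
manip.move_to(f(.125,.10),Rm);st('over')
manip.move_l(f(.125),max_speed=.15);manip.wait(.2);s=st('down')
print('rot err',np.round(s['tcp_rot']-Rm,3).tolist(), 'pos err',np.round(s['position']-f(.125),4))
p=manip.camera('scene');cv2.imwrite('pics/c5.png',cv2.resize(p['color'][130:240,220:340,::-1],(600,550),interpolation=2))
W=world(p).reshape(-1,3)
E
```

```text
at 18.5 pos [ 0.4348 -0.2736  0.0158] F [-0.1  0.6 -0.5] gap 0.0901 ff 0.0
grip 19.29 pos [ 0.4342 -0.2732  0.015 ] F [-0.1  1.2 -0.6] gap 0.0439 ff 50.0
lift 20.22 pos [ 0.4331 -0.2728  0.169 ] F [-0.1 -0.9 -2.3] gap 0.0437 ff 50.0
over 21.73 pos [0.4758 0.13   0.1428] F [ 0.8 -0.4 -0.9] gap 0.0435 ff 50.0
down 22.74 pos [0.476  0.1319 0.0439] F [ 0.2 -0.4 -0.4] gap 0.0435 ff 50.0
rot err [[0.0, 0.0, 0.002], [0.0, -0.0, 0.001], [0.0, 0.002, 0.0]] pos err [0.0007 0.0001 0.0009]
```

View pics/c5.png

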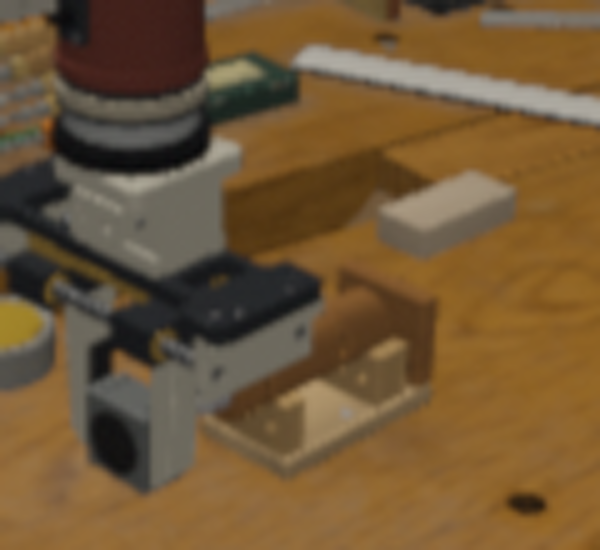

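The cap is held square at (115,435) with its pad facing out and its mouth towards the leg. I'll press it on in small steps while watching the force.

```bash
python3 - <<'E'
from h import *
tz=.015;f=lambda x:ORG+CX*x+[0,0,tz+.028]
def loc():
    s=manip.get_state();F=np.array(s['force']);print(round(s['clock'],2),'x',round(float((s['position']-ORG)@CX),4),'Fx',round(F@CX,1),'Fy',round(F@CY,1),'Fz',round(F[2],1));return F@CX
manip.move_l(f(.100),max_speed=.06);loc()
for x in np.arange(.096,.054,-.002):
    manip.move_l(f(x),max_speed=.03);F=loc()
    if F>45: break
    if x<.064 and F>28: break
print('cmd',x);manip.wait(.5);loc();st()
p=manip.camera('scene');save(p,'s6.png');cv2.imwrite('pics/c6.png',cv2.resize(p['color'][130:240,220:340,::-1],(600,550),interpolation=2))
E
```

```text
23.36 x 0.0997 Fx -0.5 Fy 1.2 Fz -1.1
23.64 x 0.096 Fx -0.2 Fy 0.6 Fz -1.2
23.89 x 0.0939 Fx -1.0 Fy 0.3 Fz -0.4
24.14 x 0.0918 Fx -0.0 Fy -0.5 Fz -1.6
24.39 x 0.0898 Fx 0.1 Fy -0.7 Fz -1.3
24.64 x 0.0881 Fx 1.2 Fy -0.3 Fz -2.0
24.89 x 0.0861 Fx 1.1 Fy -0.1 Fz -1.0
25.14 x 0.0839 Fx 0.5 Fy -1.6 Fz -1.8
25.39 x 0.0818 Fx 1.2 Fy -1.5 Fz -0.5
25.64 x 0.0798 Fx 0.8 Fy -0.7 Fz -1.3
25.89 x 0.0786 Fx 3.9 Fy -0.5 Fz -1.2
26.14 x 0.0779 Fx 5.8 Fy -0.6 Fz -1.2
26.39 x 0.0772 Fx 6.7 Fy -0.9 Fz -1.2
26.64 x 0.0761 Fx 8.8 Fy -1.7 Fz -1.0
26.89 x 0.0733 Fx 5.2 Fy -0.2 Fz -1.0
27.14 x 0.0686 Fx 3.9 Fy -0.9 Fz -1.4
27.39 x 0.0686 Fx 7.0 Fy -0.4 Fz -0.7
27.64 x 0.0686 Fx 10.6 Fy 0.4 Fz -1.1
27.89 x 0.0685 Fx 14.5 Fy 0.2 Fz -0.7
28.14 x 0.0686 Fx 16.9 Fy 0.9 Fz -1.2
28.39 x 0.0685 Fx 19.2 Fy 1.5 Fz -0.9
28.64 x 0.0685 Fx 23.3 Fy 1.1 Fz -1.2
cmd 0.055999999999999966
29.14 x 0.0685 Fx 22.6 Fy 1.5 Fz -0.7
 29.14 pos [0.4857 0.0762 0.0434] F [-5.6 21.9 -0.7] gap 0.0439 ff 50.0
```

View pics/c6.png

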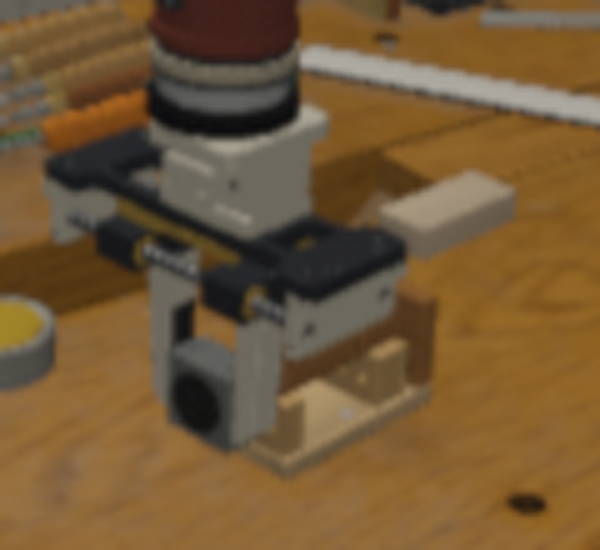

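The numbers agree. The leg slid home at about 1 N, the catches touched at x = 79.5 mm and clicked past about 9 N, and the cap then stopped dead at 68.5 mm (68 expected). It is holding 23 N against the stop. The picture shows the cap square against the leg at (205,390).

```bash
python3 -c "
from h import *
print(manip.sign_off())"
```

```text
the job is handed in; nothing more can be done
None
```

The job is handed in: the leg lies in the cradle against the end stop, and the cap is clicked on flush and still gripped, pressing with about 23 N; the judge's result was not shown.

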